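# Push the row of coffee tins home along the bar rail and shut the retaining bar

### The job

Four square coffee tins stand in a touching row in the steel rail, short of its orange end stop: push the row from behind with the fingertips, gently and as one train, until it is fully home against the end stop. Then push the red retaining bar round across the rail behind the last tin until it is fully closed. Do not pick up, lift or tip any tin, and leave everything else on the counter where it stands.

Things in the scene. Friction and masses are not known exactly. Their poses are not given: they have to be found in the camera images.
- rail: straight steel channel screwed to the counter, 400 mm long (its y axis), 58 mm wide over its walls (x), walls 20 mm high and 4 mm thick, floor 4 mm thick, inner width 50 mm. Origin: centre of its underside; z up. At the +y end stands the orange end stop (45 mm high), its working face at y = +185 mm; the -y end is open, nothing stands there. +x is the side away from the robot.
- stop_face (a point): centre line of the rail at the working face of the orange end stop, 34 mm above the counter
- gate (a joint): angle of the red retaining bar about its upright pivot (rad): 0 = swung fully outward, 0.6 = parallel to the rail, pointing from the pivot to the rail's open end, 2.17 = fully closed against its stop, square across the rail above its walls. It grows clockwise seen from above; friction holds it where it is left, about 1 to 2 N at the post moves it. Closed, its near face lies 8 mm behind the last tin of a fully home row.
- gate_post (a point): middle (height 40 mm above the counter) of the black upright post near the end of the red bar, 62 mm from the pivot; post 10 mm in diameter, its top 58 mm above the counter. The bar is 8 mm thick and lies 22 to 34 mm above the counter; it ends 10 mm beyond the post. Push the post or the bar from its outer side.
- gate_hinge (a point): pivot of the red bar, 22 mm above the counter, beside the rail on its +x side, at x = +40 mm, y = -11 mm of the rail (fixed to it)
- tin_grey: grey square tin with a paper band and black lid, 46 x 46 mm, 54 mm high and 60 mm with the lid, about 0.16 kg, one of the row of four in the rail (any order). Origin: centre of its underside, 4 mm above the counter in the rail; axes parallel to the rail's. Home, the four centres lie at about y = 162, 116, 70 and 24 mm of the rail. Sliding the whole row takes about 2 to 7 N; at the stop the force rises steeply.
- tin_yellow: yellow square tin with a paper band and black lid, 46 x 46 mm, 54 mm high and 60 mm with the lid, about 0.16 kg, one of the row of four in the rail (any order). Origin: centre of its underside, 4 mm above the counter in the rail; axes parallel to the rail's. Home, the four centres lie at about y = 162, 116, 70 and 24 mm of the rail. Sliding the whole row takes about 2 to 7 N; at the stop the force rises steeply.
- tin_green: green square tin with a paper band and black lid, 46 x 46 mm, 54 mm high and 60 mm with the lid, about 0.16 kg, one of the row of four in the rail (any order). Origin: centre of its underside, 4 mm above the counter in the rail; axes parallel to the rail's. Home, the four centres lie at about y = 162, 116, 70 and 24 mm of the rail. Sliding the whole row takes about 2 to 7 N; at the stop the force rises steeply.
- tin_blue: blue square tin with a paper band and black lid, 46 x 46 mm, 54 mm high and 60 mm with the lid, about 0.16 kg, one of the row of four in the rail (any order). Origin: centre of its underside, 4 mm above the counter in the rail; axes parallel to the rail's. Home, the four centres lie at about y = 162, 116, 70 and 24 mm of the rail. Sliding the whole row takes about 2 to 7 N; at the stop the force rises steeply.
- spare_tin: spare white square tin, same size as the others, standing on the counter on the far side of the rail. Leave alone. Origin at its underside
- tamper: dark steel tamper, 58 mm across, 74 mm high, standing on the robot's side of the rail. Leave alone. Origin at its underside
- milk_jug: steel milk jug, 84 mm across, 95 mm high, well to the left. Leave alone. Origin at its underside
- cup: white cup, 72 mm across, 60 mm high, to the right. Leave alone. Origin at its underside
- brush: counter brush, 170 mm long, lying on the far side of the rail. Leave alone. Origin at its underside, midway along it
- syrup: amber syrup bottle, 66 mm across, 190 mm high, far right. Leave alone. Origin at its underside
- portafilter: portafilter with black handle, about 200 mm long, lying far left. Leave alone. Origin at its underside; at the basket's centre

How it is judged:
By the outcome, as a careful person would: the job done as asked, in the order asked, and still so for the second after the job is handed in, with the robot touching nothing.
It also fails if it takes over 51 s, if anything falls off the work surface, if the arm or the gripper's body presses on something with over 40 N, if the wrist force passes 120 N, or if a joint passes its speed limit or range.

### The arm

A 7-joint arm with a two-finger parallel gripper is mounted at the origin on the work surface. World frame = base frame: x ahead of the robot, y to its left, z up, the work surface at z = 0. Lengths are in m, angles in rad, forces in N, time in s.
With the tool pointing down it reaches from about 0.425 to 0.875 m from the base axis. Payload 4.7 kg.
Tool frame: the origin (TCP) lies on the centre line of the jaws, within the pads' length; the fingertips stand 22 mm ahead of it and the grasp point (between the pads) lies 3 mm ahead of it; z points along the fingers, y is the direction in which the jaws open and shut (so a half turn about z gives the same grasp; the last joint's range is limited). The gripper opens to 87 mm and grips with 3 to 60 N. Pads are 19 mm wide; open, the fingers measure 117 mm over their backs; the gripper's body (75 mm by 190 mm) begins 51 mm behind the grasp point.
Start: joints at [1.27, 0.321, -0.07, 1.45, 0.023, 1.371, -0.057], TCP at [0.201, -0.618, 0.245] pointing down, gripper open.
Joint ranges: [-2.86, 2.86], [-0.3, 2.09], [-1.38, 1.24], [0.06, 2.45], [-1.56, 4.7], [0.09, 2.05], [-2.69, 2.69]. Speed limits (rad/s): [2.57, 2.57, 3.14, 3.14, 3.14, 3.14, 3.14].

### API

Orientations are given as a rotation vector (axis times angle).
In Python, from bench import ctrl, imaging, close_job, finder gives the robot as it stands. The module is installed in compiled form; this text tells all that it offers.
- The arm moves only by the shell command python3 -m jog 'ROWS' [FORCE]. ROWS is JSON, a list that holds one entry, the list of rows, each a list of 7 numbers: the shift along the tool's x, y, z in cm, then the turn, a rotation vector about the tool's x, y, z in degrees, then the finger opening in cm, from 0 to 8.7. In form: [[[dx, dy, dz, ax, ay, az, claw], ...]]. A call has 1 to 12 rows; each row shifts and turns the commanded pose from where the row before left it, along the tool's axes as they then stand; what a row does not reach is not made up. A row lasts 1/10 s, in which the tool goes at most 50 mm and 8.59 degrees, less where a joint would pass 70% of its speed; a pose out of reach is approached as far as the arm can. A call is refused whole if a number of a shift passes 5 or a number of a turn 8.59, either way. A call with a gripper value outside its range is refused whole. The fingers move at their own pace and stop on an object; FORCE is the grip in N (left out, the last holds). Time passes only in rows, so rows that do not move let the fingers close. It gives the time, the measured TCP pose, the force and the opening at its end, in the units of the state.
- ctrl.get_state(): the state, without advancing time (a new reading comes with each control period).
- imaging.get_image(name): name is "scene" or "top"; returns a dict with "frame" (400x640x3 uint8, red, green, blue), "intrinsics" (3x3 intrinsics, pixels), "pose" (4x4, takes a point from camera to world coordinates). Camera axes: x right, y down, z forward; pixel columns grow to the right and rows downward; lengths in m; the calibration is good to about 2 mm. A picture is of the moment at which its call begins. There is no depth.
- close_job(): hands the job in, once; it reports no verdict.
Trained networks look in the newest picture that a camera, given by its name, has taken for a name from the list of things; names that differ only in an ending like _2 or _b are one class to them, and where a whole thing is asked for, a point or a joint stands for the part that bears it (a point fixed in the world has none). Each returns a list of dicts, best first, with "conf" (0 to 1); they miss things now and then, are a little off and sometimes report something else, mostly with a low value. They report only what shows in the picture. A call takes as long as a camera call.
- finder.trace(label, camera): "region" (400x640 bool, what is visible of it) and "point" ([row, column] as shares, 0 to 1, of the picture: columns of its width, rows of its height, amid what is visible of it).
- finder.spot_point(label, camera): "point" ([row, column] as shares, 0 to 1, of the picture: columns of its width, rows of its height: a listed point, or the origin of a listed thing).
The state is a dict: "time": time; "joint_positions": joint angles; "qd": joint speeds; "joint_torque": joint torques, N m; "position": TCP position; "tool_rot": TCP orientation; "ft_force": force on the tool from outside, world axes, zero at the start; "torque": the same for the moment, N m; "grip_width": opening from 0.0 (shut) to 1.0 (fully open).
Only numpy, scipy, OpenCV 4.12 (cv2) and the standard library are available. Lean on these libraries where they do the work, as an engineer would, in place of code of your own. Each camera call takes 0.05 s, during which the arm holds its last target. There are 200 camera calls.

## Working session

There is one attempt and no reset: what is moved stays moved. The work goes in short steps, Python scripts to look and compute and a shell command to move; the robot and the scene stay as the last step left them, time stands still between calls to the robot, and variables do not carry over. Pictures are saved under pics/ and viewed, about 8 in all and at most 12, crops included, and the job is handed in when it is done.

```bash
mkdir -p pics; cat > h.py <<'E'
import numpy as np,cv2
from bench import ctrl,imaging,finder
def ray(im,p,z):
    r,c=p; uv=np.array([c*640,r*400,1.]); T=im["pose"]
    d=T[:3,:3]@np.linalg.inv(im["intrinsics"])@uv; o=T[:3,3]
    return o+d*(z-o[2])/d[2]
def proj(im,X):
    T=im["pose"]; q=T[:3,:3].T@(np.array(X)-T[:3,3]); q=im["intrinsics"]@q; return q[:2]/q[2]
def save(im,n): cv2.imwrite("pics/"+n,im["frame"][:,:,::-1])
E
python3 - <<'E'
from h import *
np.set_printoptions(precision=4,suppress=True)
Z=dict(rail=0,stop_face=.034,gate_post=.04,gate_hinge=.022,tin_grey=.004,tin_yellow=.004,tin_green=.004,tin_blue=.004,spare_tin=0,tamper=0,cup=0,brush=0,milk_jug=0)
for cam in("top","scene"):
    im=imaging.get_image(cam); save(im,cam+"0.png"); print(cam,im["pose"][:3,3])
    for k,z in Z.items():
        for d in finder.spot_point(k,cam)[:1]: print(k,round(d["conf"],2),ray(im,d["point"],z))
s=ctrl.get_state();print({k:s[k] for k in("time","position","tool_rot","ft_force","grip_width")})
E
```

```text
top [ 0.3232 -0.0016  1.2705]
rail 0.96 [ 0.521  -0.0329  0.    ]
stop_face 0.91 [0.476  0.1534 0.034 ]
gate_post 0.4 [ 0.5804 -0.091   0.04  ]
gate_hinge 0.72 [ 0.5601 -0.0368  0.022 ]
tin_grey 0.67 [ 0.5153 -0.0563  0.004 ]
tin_yellow 0.79 [ 0.5342 -0.1077  0.004 ]
tin_green 0.72 [ 0.5122 -0.008   0.004 ]
tin_blue 0.74 [0.5055 0.04   0.004 ]
spare_tin 0.81 [0.6277 0.1331 0.    ]
tamper 0.58 [0.3934 0.0218 0.    ]
cup 0.83 [ 0.4571 -0.3889  0.    ]
brush 0.83 [0.714  0.0283 0.    ]
milk_jug 0.85 [0.4717 0.3794 0.    ]
scene [1.3192 0.4516 0.8561]
rail 0.87 [ 0.5058 -0.0283  0.    ]
stop_face 0.69 [0.493  0.1568 0.034 ]
gate_post 0.49 [ 0.5763 -0.0866  0.04  ]
gate_hinge 0.64 [0.6366 0.1407 0.022 ]
tin_grey 0.95 [ 0.5183 -0.0592  0.004 ]
tin_yellow 0.84 [ 0.5224 -0.1022  0.004 ]
tin_blue 0.97 [0.5068 0.0394 0.004 ]
spare_tin 0.9 [0.6289 0.1374 0.    ]
tamper 0.73 [0.3937 0.0127 0.    ]
cup 0.96 [ 0.4562 -0.3891  0.    ]
brush 0.91 [0.7068 0.0291 0.    ]
milk_jug 0.88 [0.4781 0.3867 0.    ]
{'time': 1.4, 'position': array([ 0.2012, -0.6181,  0.2446]), 'tool_rot': array([ 3.1027,  0.4925, -0.0001]), 'ft_force': array([-0.2972, -0.446 , -0.2618]), 'grip_width': 0.9989199398952586}
```

View pics/top0.png

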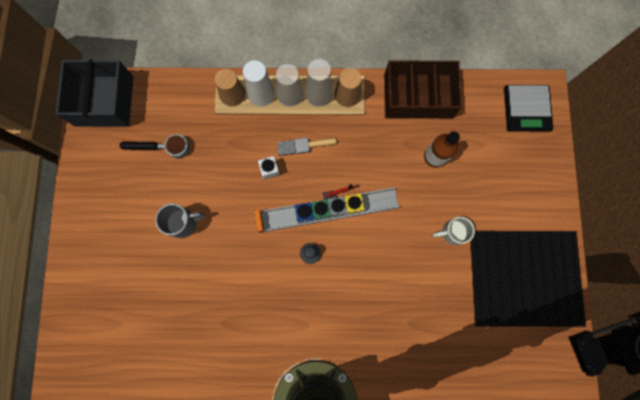

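View pics/scene0.png

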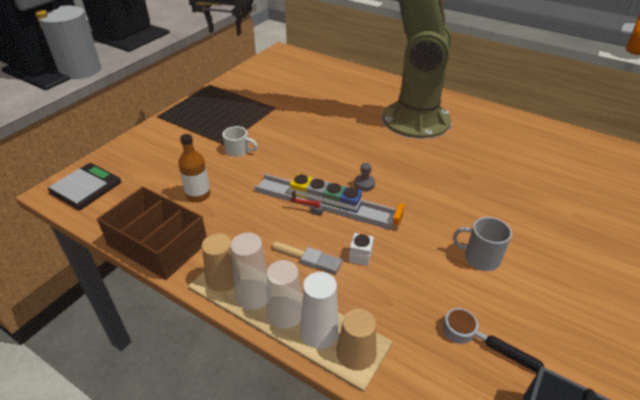

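The top view shows the rail from (256,221), the orange stop, to (398,197), the open end. The row order from the stop is blue, green, grey, yellow, at columns 305–355. The red gate's pivot is near (328,193) and its post near (350,187). I'll now fit the rail axis.

```bash
cat > fit.py <<'E'
from h import *
from scipy.optimize import least_squares
np.set_printoptions(precision=4,suppress=True)
def look(cam,ks):
    im=imaging.get_image(cam); return im,{k:finder.spot_point(k,cam)[0]["point"] for k in ks if finder.spot_point(k,cam)}
if __name__=="__main__":
    im=imaging.get_image("top")
    M=np.zeros((400,640),bool)
    for k in("rail","tin_green","tin_grey"):
        t=finder.trace(k,"top"); print(k,t[0]["conf"],t[0]["region"].sum())
        if k=="rail": M|=t[0]["region"]
    ys,xs=np.nonzero(M); P=np.array([ray(im,((y+.5)/400,(x+.5)/640),.012)[:2] for y,x in zip(ys,xs)])
    (c,s,a)=cv2.minAreaRect((P*1000).astype(np.float32)); print("rect mm",c,s,a)
    C=np.array([.517,-.031]);psi=np.radians(9.6)
    bx=cv2.boxPoints((c,s,a))/1000
    big=cv2.resize(im["frame"][170:250,240:420,::-1],None,fx=4.4,fy=4.4,interpolation=cv2.INTER_CUBIC)
    def dot(X,col):
        u=(proj(im,X)-[240,170])*4.4; cv2.circle(big,tuple(int(v) for v in u),3,col,-1)
    for b in bx: dot((*b,.012),(255,0,255))
    R=np.array([[np.cos(psi),-np.sin(psi)],[np.sin(psi),np.cos(psi)]])
    W=lambda x,y,z:(*(C+R@[x,y]),z)
    for x in(-.029,.029):
        for y in(-.2,.185): dot(W(x,y,.02),(0,255,255))
    dot(W(.04,-.011,.034),(255,255,0))
    cv2.imwrite("pics/crop1.png",big)
E
python3 fit.py
```

```text
rail 0.55 1941
tin_green 0.86 325
tin_grey 0.76 329
rect mm (525.1857299804688, -26.580810546875) (91.2167739868164, 403.3470764160156) 10.385180473327637
```

View pics/crop1.png

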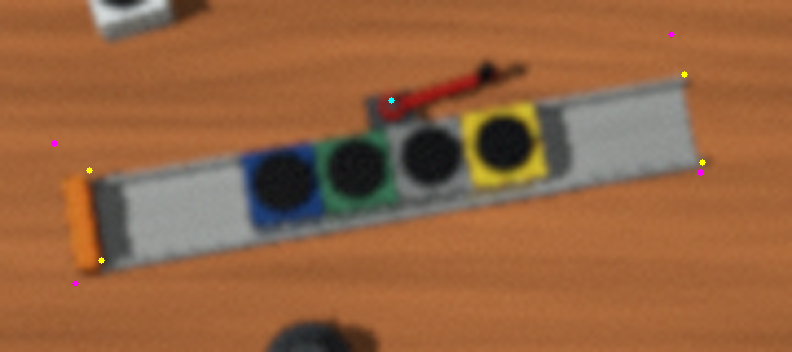

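The crop shows the real rail corners about 5 mm nearer the robot than my model, with yaw about 10.2°. The yellow tin's back edge is at crop (540,140) and the post top at (487,72). I'll correct the model and work out the approach.

```bash
cat >> h.py <<'E'
C=np.array([.512,-.031]);psi=np.radians(10.2)
R=np.array([[np.cos(psi),-np.sin(psi)],[np.sin(psi),np.cos(psi)]])
toR=lambda X:(R.T@(np.array(X)[:2]-C))*1000
def W(x,y): return C+R@[x/1000,y/1000]
def st():
    from scipy.spatial.transform import Rotation as Ro
    s=ctrl.get_state(); M=Ro.from_rotvec(s["tool_rot"]).as_matrix()
    yaw=np.degrees(np.arctan2(M[1,0],M[0,0]))
    f=s["ft_force"]; print("t",round(s["time"],2),"rail mm",toR(s["position"]).round(1),"z",round(s["position"][2]*1000,1),"yaw",yaw.round(2),"tilt",np.degrees(np.arccos(-M[2,2])).round(2),"F rail",(R.T@f[:2]).round(2),f[2].round(2)); return s,M
def crop(im,u,v): return ((v/4.4+170)/400,(u/4.4+240)/640)
E
python3 - <<'E'
from h import *
np.set_printoptions(precision=4,suppress=True)
im=imaging.get_image("top")
for n,u,v,z in[("open1",684,80,.02),("open2",697,167,.02),("stop1",92,181,.02),("stop2",103,271,.02),("tinback",540,140,.058),("tinfront",247,192,.058),("post",487,72,.058),("hinge",384,108,.03)]:
    print(n,toR(ray(im,crop(im,u,v),z)).round(1))
s,M=st(); T=np.append(W(0,-190),.15); print("target",T,"world delta",T-s["position"],"in tool cm",M.T@(T-s["position"])*100)
E
```

```text
open1 [  28.2 -199.8]
open2 [ -28.4 -196.4]
stop1 [ 29.1 183. ]
stop2 [-28.6 184.8]
tinback [  0.2 -96.6]
tinfront [-0.5 86.7]
post [ 47.9 -72.4]
hinge [41.6 -7. ]
t 1.65 rail mm [-409.8 -522.8] z 244.6 yaw 18.04 tilt 0.0 F rail [0.05 0.01] -0.57
target [ 0.5456 -0.218   0.15  ] world delta [ 0.3444  0.4001 -0.0946] in tool cm [ 45.1388 -27.3788   9.4544]
```

```bash
python3 -m jog '[[[3.8,-2.6,0,0,0,0,0],[3.8,-2.6,0,0,0,0,0],[3.8,-2.6,0,0,0,0,0],[3.8,-2.6,0,0,0,0,0],[3.8,-2.6,0,0,0,0,0],[3.8,-2.6,0,0,0,0,0],[3.8,-2.6,0,0,0,0,0],[3.8,-2.6,0,0,0,0,0],[3.8,-2.6,0,0,0,0,0],[3.8,-2.6,0,0,0,0,0],[3.8,-2.6,0,0,0,0,0],[3.8,-2.6,0,0,0,0,0]]]' 20 && python3 -m jog '[[[0,0,0,0,0,-8.2,0],[0,0,0,0,0,-8.2,0],[0,0,0,0,0,-8.2,0],[0,0,0,0,0,-8.2,0],[0,0,0,0,0,-8.2,0],[0,0,0,0,0,-8.2,0],[0,0,0,0,0,-8.2,0],[0,0,0,0,0,-8.2,0],[0,0,0,0,0,-8.2,0],[0,0,0,0,0,-8.2,0],[0,0,0,0,0,0,0]]]'; python3 -c "from h import *;print(st()[0]['grip_width'])"
```

```text
time: 2.85
position: [0.5391, -0.1787, 0.2449]
tool_rot: [3.102, 0.492, 0.001]
ft_force: [-0.4, -0.7, -0.7]
grip_width: 0.029
time: 3.95
position: [0.5382, -0.1803, 0.2446]
tool_rot: [2.018, 2.407, -0.0]
ft_force: [-0.7, -0.4, -0.7]
grip_width: 0.005
t 3.95 rail mm [  -0.6 -151.6] z 244.6 yaw 100.05 tilt 0.01 F rail [-0.75 -0.28] -0.68
0.004690870090131991
```

```bash
python3 -m jog '[[[0,0,4.5,0,0,0,0],[0,0,4.5,0,0,0,0],[0,0,4.5,0,0,0,0],[0,0.1,4.5,0,0,0,0],[0,0,1.8,0,0,0,0],[0,0,0,0,0,0,0],[1,0,0,0,0,0,0],[1,0,0,0,0,0,0],[0.5,0,0,0,0,0,0],[0.3,0,0,0,0,0,0],[0,0,0,0,0,0,0]]]'; python3 - <<'E'
from h import *
st(); save(imaging.get_image("scene"),"s1.png")
im=imaging.get_image("top"); cv2.imwrite("pics/c2.png",cv2.resize(im["frame"][160:250,240:420,::-1],None,fx=4.4,fy=4.4,interpolation=cv2.INTER_CUBIC))
a=cv2.resize(cv2.imread("pics/s1.png")[150:250,220:440],None,fx=3.6,fy=3.6)
b=cv2.imread("pics/c2.png"); a=cv2.resize(a,(b.shape[1]*3//4,a.shape[0]*3//4*1)); b=cv2.resize(b,None,fx=.75,fy=.75); cv2.imwrite("pics/m2.png",np.vstack([a,b]))
E
```

```text
time: 5.05
position: [0.5347, -0.152, 0.0474]
tool_rot: [2.017, 2.407, 0.0]
ft_force: [-0.8, 0.3, 0.1]
grip_width: 0.009
t 5.05 rail mm [   0.9 -123.1] z 47.4 yaw 100.08 tilt 0.08 F rail [-0.7   0.43] 0.1
```

View pics/m2.png

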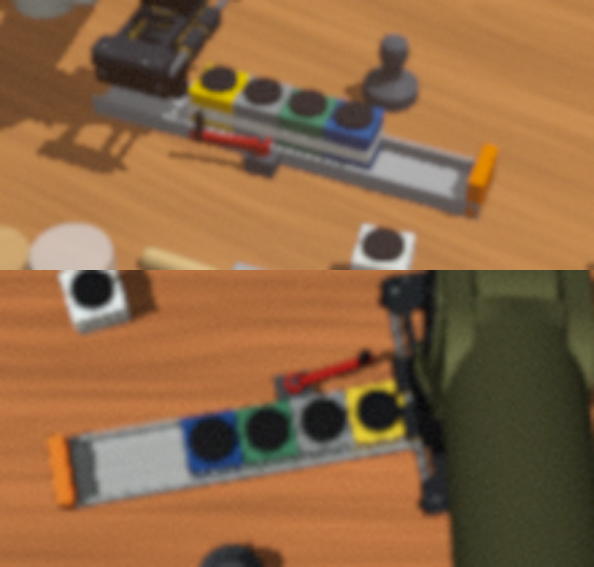

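The arm is centred behind the yellow tin and nothing has been disturbed. Now for the push.

```bash
python3 -m jog '[[[0.8,0,0,0,0,0,0],[0.4,-0.05,0,0,0,0,0],[0.2,-0.05,0,0,0,0,0],[0.2,0,0,0,0,0,0],[0.2,0,0,0,0,0,0],[0.2,0,0,0,0,0,0],[0.3,0,0,0,0,0,0],[0.3,0,0,0,0,0,0],[0.3,0,0,0,0,0,0],[0.3,0,0,0,0,0,0],[0.3,0,0,0,0,0,0],[0.3,0,0,0,0,0,0]]]'; python3 -c "from h import *;st()"; python3 -m jog '[[[0.4,0,0,0,0,0,0],[0.4,0,0,0,0,0,0],[0.4,0,0,0,0,0,0],[0.4,0,0,0,0,0,0],[0.4,0,0,0,0,0,0],[0.4,0,0,0,0,0,0],[0.4,0,0,0,0,0,0],[0.4,0,0,0,0,0,0]]]'; python3 -c "from h import *;st()"
```

```text
time: 6.35
position: [0.5266, -0.1149, 0.0465]
tool_rot: [-2.018, -2.407, 0.0]
ft_force: [1.1, -4.0, -1.1]
grip_width: 0.007
t 6.35 rail mm [ -0.5 -85.1] z 46.5 yaw 100.05 tilt 0.01 F rail [ 0.38 -4.11] -1.15
time: 7.15
position: [0.521, -0.0834, 0.0465]
tool_rot: [-2.019, -2.407, 0.0]
ft_force: [0.7, -3.8, -1.0]
grip_width: 0.004
t 7.15 rail mm [ -0.4 -53.2] z 46.5 yaw 100.04 tilt 0.01 F rail [-0.01 -3.87] -1.04
```

```bash
python3 -m jog '[[[0.4,0,0,0,0,0,0],[0.4,0,0,0,0,0,0],[0.4,0,0,0,0,0,0],[0.4,0,0,0,0,0,0],[0.4,0,0,0,0,0,0],[0.4,0,0,0,0,0,0],[0.4,0,0,0,0,0,0],[0.4,0,0,0,0,0,0],[0.3,0,0,0,0,0,0]]]'; python3 -c "from h import *;st()"; python3 -m jog '[[[0.2,0,0,0,0,0,0],[0.15,0,0,0,0,0,0],[0.1,0,0,0,0,0,0],[0.1,0,0,0,0,0,0]]]'; python3 -c "from h import *;st()"
```

```text
time: 8.05
position: [0.5149, -0.0488, 0.0465]
tool_rot: [-2.018, -2.408, 0.0]
ft_force: [-0.2, -2.5, -1.7]
grip_width: 0.006
t 8.05 rail mm [ -0.3 -18. ] z 46.5 yaw 100.06 tilt 0.01 F rail [-0.6  -2.47] -1.75
time: 8.45
position: [0.5141, -0.0439, 0.0465]
tool_rot: [2.019, 2.407, -0.0]
ft_force: [1.6, -2.4, -1.0]
grip_width: 0.004
t 8.45 rail mm [ -0.2 -13.1] z 46.5 yaw 100.03 tilt 0.01 F rail [ 1.15 -2.7 ] -1.04
```

```bash
for i in 1; do python3 -m jog '[[[0.1,0,0,0,0,0,0],[0.1,0,0,0,0,0,0]]]'; python3 -m jog '[[[0.1,0,0,0,0,0,0]]]';  python3 -m jog '[[[0.1,0,0,0,0,0,0]]]'; done | grep -E "pos|force"; python3 -c "from h import *;st()"
```

```text
position: [0.5137, -0.0419, 0.0465]
ft_force: [1.4, -2.0, -1.5]
position: [0.5136, -0.0414, 0.0465]
ft_force: [0.8, -5.6, -2.1]
position: [0.5137, -0.0413, 0.0466]
ft_force: [1.4, -6.8, -2.4]
t 8.85 rail mm [ -0.2 -10.5] z 46.6 yaw 100.01 tilt 0.12 F rail [ 0.15 -6.92] -2.38
```

```bash
(python3 -m jog '[[[0.1,0,0,0,0,0,0]]]'; python3 -m jog '[[[0.1,0,0,0,0,0,0]]]'; python3 -m jog '[[[0.1,0,0,0,0,0,0]]]';  python3 -m jog '[[[0,0,0,0,0,0,0]]]') | grep -E "pos|force"; python3 - <<'E'
from h import *
st(); save(imaging.get_image("scene"),"s2.png")
im=imaging.get_image("top"); b=cv2.resize(im["frame"][160:250,240:420,::-1],None,fx=3.3,fy=3.3,interpolation=cv2.INTER_CUBIC)
a=cv2.resize(cv2.imread("pics/s2.png")[150:250,220:440],(594,270),interpolation=cv2.INTER_CUBIC)
cv2.imwrite("pics/m3.png",np.vstack([a,b]))
E
```

```text
position: [0.5138, -0.0413, 0.0467]
ft_force: [1.8, -8.7, -1.6]
position: [0.5138, -0.0412, 0.0469]
ft_force: [3.2, -10.8, -2.6]
position: [0.5139, -0.0412, 0.047]
ft_force: [3.4, -12.2, -2.2]
position: [0.5139, -0.0412, 0.047]
ft_force: [3.3, -10.2, -2.4]
t 9.25 rail mm [  0.1 -10.4] z 47.0 yaw 99.91 tilt 0.32 F rail [  1.45 -10.67] -2.39
```

View pics/m3.png

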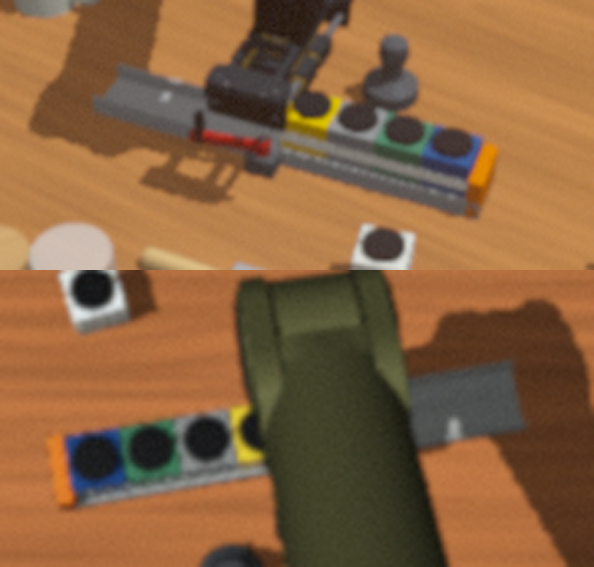

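The row is home: blue sits against the orange stop, the train is closed up, and the force rose to 12 N with no motion. Now I'll back off, rise, and go round to the outer side of the gate post.

```bash
python3 -m jog '[[[-0.6,0,0,0,0,0,0],[-1,0,0,0,0,0,0],[-2,0,0,0,0,0,0],[0,0,-3,0,0,0,0],[0,0,-3,0,0,0,0],[-1.2,3,0,0,0,0,0],[-1.2,3,0,0,0,0,0],[0,3,0,0,0,0,0],[0,0,0,0,0,0,0]]]'; python3 - <<'E'
from h import *
s,M=st()
im=imaging.get_image("scene")
for d in finder.spot_point("gate_post","scene")[:1]: print(d["conf"],toR(ray(im,d["point"],.04)))
b=cv2.resize(im["frame"][150:250,220:440,::-1],None,fx=3.4,fy=3.4,interpolation=cv2.INTER_CUBIC); cv2.imwrite("pics/m4.png",b)
E
```

```text
time: 10.25
position: [0.6151, -0.0785, 0.1065]
tool_rot: [-2.017, -2.408, -0.007]
ft_force: [-0.3, -0.2, 1.1]
grip_width: 0.005
t 10.25 rail mm [ 93. -65.] z 106.5 yaw 100.11 tilt 0.26 F rail [-0.31 -0.19] 1.07
0.74 [ 51.02510154 -74.46735286]
```

View pics/m4.png

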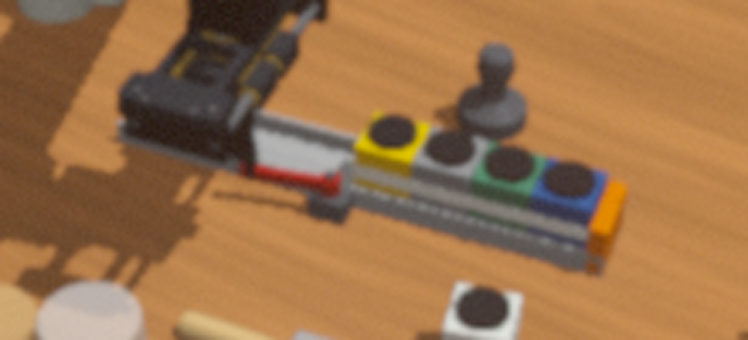

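The row is still closed up and home, and the post is at rail (50,-73). I'll descend outside it and sweep.

```bash
python3 -m jog '[[[0,0,3,0,0,0,0],[0,0,3,0,0,0,0],[0,0,0,0,0,0,0],[-0.2,-1.2,0,0,0,0,0],[0,-1,0,0,0,0,0],[0,-0.5,0,0,0,0,0],[0,-0.5,0,0,0,0,0],[0,-0.5,0,0,0,0,0]]]' | grep force; python3 -c "from h import *;st()"; python3 -m jog '[[[0,-0.6,0,0,0,0,0],[0,-0.6,0,0,0,0,0],[0,-0.6,0,0,0,0,0],[0,-0.6,0,0,0,0,0],[0,-0.6,0,0,0,0,0],[0,-0.6,0,0,0,0,0],[0,0,0,0,0,0,0]]]' | grep force; python3 - <<'E'
from h import *
st()
im=imaging.get_image("scene")
for d in finder.spot_point("gate_post","scene")[:1]: print(d["conf"],toR(ray(im,d["point"],.04)))
b=cv2.resize(im["frame"][150:250,220:440,::-1],None,fx=3.4,fy=3.4,interpolation=cv2.INTER_CUBIC); cv2.imwrite("pics/m5.png",b)
E
```

```text
ft_force: [2.2, 0.2, 1.3]
t 11.15 rail mm [ 53.  -68.7] z 47.8 yaw 100.02 tilt 0.15 F rail [ 2.18 -0.24] 1.26
ft_force: [0.6, 0.1, -0.2]
t 11.85 rail mm [ 15.4 -68.2] z 46.3 yaw 100.03 tilt 0.09 F rail [ 0.59 -0.02] -0.22
0.58 [  7.69667723 -48.65785257]
```

View pics/m5.png

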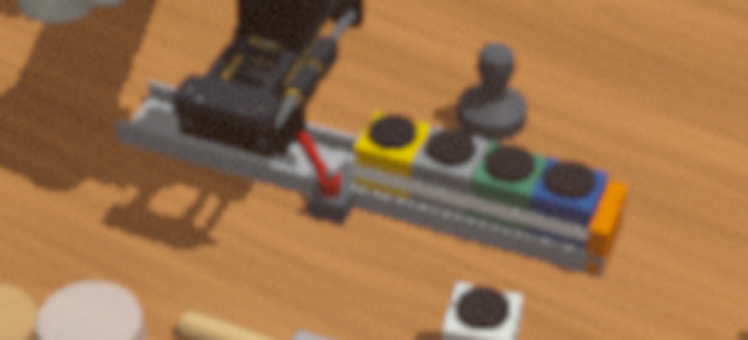

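The red bar has swung over the rail to about 45°, from its pivot at (330,185) to (303,135), and the tins have not moved. I'll continue along the arc.

```bash
python3 -m jog '[[[0.45,-0.5,0,0,0,0,0],[0.45,-0.5,0,0,0,0,0],[0.45,-0.5,0,0,0,0,0],[0.45,-0.5,0,0,0,0,0],[0.45,-0.5,0,0,0,0,0],[0.4,0,0,0,0,0,0],[0.4,0,0,0,0,0,0],[0.4,0,0,0,0,0,0],[0.3,0,0,0,0,0,0]]]' | grep force; python3 -c "from h import *;st()"; for i in 1; do python3 -m jog '[[[0.2,0,0,0,0,0,0]]]'; python3 -m jog '[[[0.1,0,0,0,0,0,0]]]'; python3 -m jog '[[[0.1,0,0,0,0,0,0]]]'; done | grep -E "pos|force"; python3 -c "from h import *;st()"
```

```text
ft_force: [-1.1, -1.9, -0.3]
t 12.85 rail mm [ -8.4 -30. ] z 46.4 yaw 100.05 tilt 0.03 F rail [-1.44 -1.63] -0.25
position: [0.5089, -0.06, 0.0464]
ft_force: [-0.2, -0.6, -0.3]
position: [0.5088, -0.0594, 0.0465]
ft_force: [0.7, -2.3, 0.5]
position: [0.5087, -0.0592, 0.0465]
ft_force: [-0.0, -3.9, 0.2]
t 13.15 rail mm [ -8.2 -27.2] z 46.5 yaw 100.03 tilt 0.06 F rail [-0.71 -3.8 ] 0.25
```

```bash
(python3 -m jog '[[[0.1,0,0,0,0,0,0]]]'; python3 -m jog '[[[0.1,0,0,0,0,0,0]]]'; python3 -m jog '[[[0.1,0,0,0,0,0,0]]]'; python3 -m jog '[[[0.1,0,0,0,0,0,0]]]';python3 -m jog '[[[0,0,0,0,0,0,0]]]' ) | grep -E "pos|force"; python3 -c "from h import *;st()"
```

```text
position: [0.5087, -0.0591, 0.0466]
ft_force: [0.5, -6.1, -2.5]
position: [0.5087, -0.059, 0.0466]
ft_force: [1.1, -8.2, -2.1]
position: [0.5087, -0.0589, 0.0467]
ft_force: [2.2, -10.1, -3.6]
position: [0.5087, -0.0588, 0.0467]
ft_force: [1.8, -12.5, -2.3]
position: [0.5086, -0.0589, 0.0467]
ft_force: [2.2, -9.8, -3.3]
t 13.65 rail mm [ -8.3 -26.8] z 46.7 yaw 99.91 tilt 0.3 F rail [  0.4  -10.02] -3.25
```

The gate is against its stop. I'll retreat straight back, then up and clear, and look.

```bash
python3 -m jog '[[[-0.5,0,0,0,0,0,0],[-1,0,0,0,0,0,0],[-3,0,0,0,0,0,0],[-4,0,0,0,0,0,0],[0,0,-4,0,0,0,0],[0,0,-4,0,0,0,0],[0,0,-4,0,0,0,0],[-4.5,0,-2,0,0,0,0],[-4.5,0,0,0,0,0,0],[-4.5,0,0,0,0,0,0],[-4.5,0,0,0,0,0,0],[0,0,0,0,0,0,0]]]' | grep force; python3 - <<'E'
from h import *
st(); im=imaging.get_image("scene")
a=cv2.resize(im["frame"][140:250,220:440,::-1],(594,297),interpolation=cv2.INTER_CUBIC)
im=imaging.get_image("top"); b=cv2.resize(im["frame"][160:250,240:420,::-1],None,fx=3.3,fy=3.3,interpolation=cv2.INTER_CUBIC)
for k,z in [("gate_post",.04),("tin_blue",.004),("tin_green",.004),("tin_grey",.004),("tin_yellow",.004)]:
    for d in finder.spot_point(k,"top")[:1]: print(k,d["conf"],toR(ray(im,d["point"],z)).round(1))
for k in("spare_tin","tamper","cup","brush","milk_jug"):
    for d in finder.spot_point(k,"top")[:1]: print(k,ray(im,d["point"],0).round(4))
for x,y,z in((-22,-11,.058),(0,1,.058)):
    u=(proj(im,(*W(x,y),z))-[240,160])*3.3; cv2.circle(b,tuple(int(v) for v in u),3,(255,0,255),1)
cv2.imwrite("pics/m6.png",np.vstack([a,b]))
E
```

```text
ft_force: [-0.0, 0.3, -0.6]
t 14.85 rail mm [ -11.9 -295.5] z 185.4 yaw 99.48 tilt 0.14 F rail [0.02 0.33] -0.63
gate_post 0.52 [-12.4 -11.3]
tin_blue 0.91 [ 12.8 165.5]
tin_green 0.81 [  2.5 117.5]
tin_grey 0.81 [-6.7 68.6]
tin_yellow 0.75 [ 6.  19.3]
spare_tin [0.6329 0.1327 0.    ]
tamper [0.3921 0.0218 0.    ]
cup [0.3968 0.0231 0.    ]
brush [0.7052 0.0243 0.    ]
milk_jug [0.4744 0.3733 0.    ]
```

View pics/m6.png

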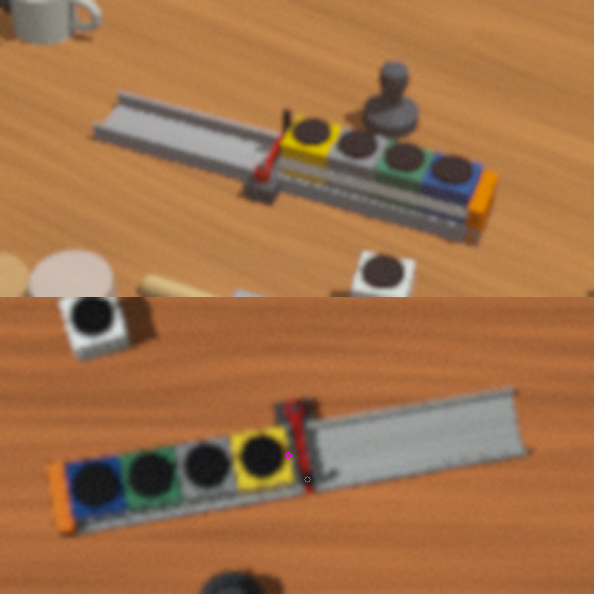

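In the picture the post and the last tin's back edge sit on the predicted marks, at (307,479) and (288,455). The row is home, the bar lies square across the rail, and the neighbouring things have not moved.

```bash
python3 -c "from bench import close_job;print(close_job())"
```

```text
the job is handed in; nothing more can be done
None
```

The row of four tins is home against the orange end stop, and the red bar is closed across the rail behind the yellow tin. I handed the job in at about 15 s of the 51 s allowed.

- **Row:** With shut fingertips behind the yellow tin, I pushed the row about 98 mm at 2–4 N. At the stop the force rose to 12 N with no further motion.
- **Gate:** I swept the bar round by its post from the outer side. At its stop the force again rose to 12 N with almost no movement. I then backed off and lifted clear.
- **Last pictures:** Blue touches the stop, the four tins are closed up, and the yellow tin's back edge and the gate post sit on the positions calculated for home and closed. The wrist force at the end was about zero, with the robot well clear.

**Checks that disagreed:**
- The network's sideways readings in the last top view were up to 13 mm off: −7 to +13 mm for the tins, and about 10 mm for the gate post. The tins cannot move that far inside the rail and the picture did not show it, so I took these as network error.
- The network gave the cup's position as the tamper's, perhaps because the arm hid the cup. The scene camera still shows the cup standing, though I did not measure its position again.
- I did not check the syrup bottle or portafilter after the first pictures; the arm never went near the portafilter, and passed the bottle only at the start, held high.

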